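# Let the dish rack out to its next hole

### The arm

A 6-joint arm with a two-finger parallel gripper is mounted at the origin on the work surface. World frame = base frame: x ahead of the robot, y to its left, z up, the work surface at z = 0. Lengths are in m, angles in rad, forces in N, time in s.
With the tool pointing down it reaches from about 0.325 to 0.875 m from the base axis. Payload 4.4 kg.
Tool frame: the origin (TCP) lies at the very end of the fingers, on their centre line; the grasp point (between the pads) lies 19 mm behind it; z points along the fingers, y is the line along which they close (so a half turn about z gives the same grasp; the last joint's range is limited). The gripper opens to 85 mm and grips with 20 to 120 N. Pads are 22 mm wide; open, the fingers measure 114 mm over their backs; the gripper's body (76 mm by 85 mm) begins 54 mm behind the grasp point. The pads swing forward as they close: fully open they stand 13 mm farther back than shut.
Start: joints at [-1.355, 0.207, 1.542, -0, 1.393, -0.15], TCP at [0.206, -0.537, 0.231] pointing down, gripper open.
Joint ranges: [-2.73, 2.73], [-0.86, 2.22], [0.23, 2.46], [-1.11, 4.25], [0.08, 2.63], [-2.82, 2.82]. Speed limits (rad/s): [2.79, 2.79, 3.14, 3.14, 3.14, 3.14].

### API

Orientations are given as a unit quaternion [x, y, z, w].
In Python, from station import robot gives the robot as it stands.
- The arm moves only by the shell command python3 -m crank 'ROWS' [OPENING] [FORCE]. ROWS is a JSON object of lists of equal length, an entry for each row: "slide": the shift along the tool's x, y, z in units of 40 mm (1.0 is 40 mm), a list of three; "roll": the turn about the tool's z in units of 6 degrees (1.0 is 6 degrees). A call has 1 to 20 rows; each row is the pose to reach, as a shift and turn from the pose commanded when the call began, along the tool's axes at that moment; what a row does not reach only later rows make up. A row lasts 1/12 s, in which the tool goes at most 41.7 mm and 7.16 degrees, less where a joint would pass 70% of its speed; a pose out of reach is approached as far as the arm can. A call with a gripper value outside its range is refused whole. OPENING is the finger opening in mm, from 0 to 85.4, set as the call begins (- or left out, the last holds). The fingers move at their own pace and stop on an object; FORCE is the grip in N (left out, the last holds). Time passes only in rows, so rows that repeat a pose let the fingers close. It gives the time, the measured TCP pose, the force, the opening and the grip force at its end, in the units of the state.
- robot.read_state(): the state, without advancing time (a new reading comes with each control period).
- robot.snapshot(name): name is "side" or "top"; returns the picture (384x512x3 uint8, blue, green, red); there is no depth.
- robot.camera_model(name): a dict with "camera_matrix" (3x3 intrinsics, pixels), "R" (3x3) and "t" (3): a world point X has camera coordinates R X + t. Camera axes: x right, y down, z forward; pixel columns grow to the right and rows downward; lengths in m; the calibration is good to about 2 mm. A picture is of the moment at which its call begins. camera_model takes no time and is no camera call.
- robot.sign_off(): hands the job in; it is judged then, once.
The state is a dict: "time_s": time; "q": joint angles; "dq": joint speeds; "joint_torque": joint torques, N m; "tool_pos": TCP position; "tool_rot": TCP orientation; "wrist_force": force on the tool from outside, world axes, zero at the start; "wrist_torque": the same for the moment, N m; "finger_gap": finger opening in m; "finger_force": force on a finger pad.
Only numpy, scipy, OpenCV 4.12 (cv2) and the standard library are available. Lean on these libraries where they do the work, as an engineer would, in place of code of your own. Each camera call takes 0.05 s, during which the arm holds its last target. There are 200 camera calls.

### The job

The big bowl will not fit in the dish rack: make the rack one size longer. Press in the red spring button and pull the blue-handled sliding end of the rail out to the very next hole, no further, so that the button springs fully out through it; stop when you feel it click and do not wrench on the locked button. Then let go, and leave the other things where they are.

Things in the scene. Friction and masses are not known exactly. Their poses are not given: they have to be found in the camera images.
- rack: Expanding dish rack, fixed to the counter: grey drip tray, x -110 to +110, y -235 to +215 mm, floor 8, rim 14 mm high. Origin on the counter under the rail. The rail, a square aluminium tube 26 x 26 mm, runs along its y axis, its centre line 50 mm above the counter; at the -y end a post and a wire frame 120 mm wide, 112 mm high (y -217). Nothing within 45 mm of the tube's sides near the button.
- arch_top (a point): Middle of the top of the fixed black guide arch that the rail passes under, 79 mm above the counter, 55 mm wide along the rack's x, 14 mm along y (y -38 to -24 mm of the rack). It stops a gripper that holds the tube at the button after about 20 mm of travel in +y: from there on pull at the blue handle instead.
- rail (a joint): How far the rail tube with its blue handle is pulled out, along the rack's +y, m: 0 at the start, the button in the first hole. The next hole meets the button somewhere from 0.046 to 0.064 (racks differ: feel for the click), a further one at 0.110. It slides with about 6 N of friction and stays where it is left. With the button out through a hole it is locked, but for 1.3 mm of play either way.
- button: Red spring button: a pin 11 mm in diameter with a 45 degree cone end; origin 20 mm behind it. Moves along the rack's x only. 2.5 N starts it, 5.5 N brings it flush. Pinching the tube across (rack's x), one flat fingertip over the button, holds it flush; the cone then lets the tube wedge over it (about 15 N). Once 8 mm along it stays trapped, and springs out at the next hole.
- button_tip (a point): Outer end of the red button, in the rack's frame at y -70, z 50 mm and at x 20 mm when fully out (7 mm proud), 13 when flush with the tube's +x face, 11 when trapped under its wall. It is held by the fixed inner tube: it does not travel with the rail. The holes are dark 13.5 mm squares in the tube's +x face, on the button's level, in a wall 2 mm thick.
- rail_grip (a point): Middle of the blue handle, a level round bar 12 mm in diameter and 80 mm long, parallel to the rack's x axis, 108 mm above the counter, at the rack's (0, 60) mm at the start. The handle is the top of the wire frame, 100 mm wide, at the end of the sliding rail and moves with it. Stop pulling at the click: over 45 N on the locked button counts as wrenching it.
- jar_lid: Bystander: gold jar lid, 70 mm in diameter, 14 mm high, lying in the drip tray. Origin under its centre.
- ramekin: Bystander: small white bowl, 64 mm in diameter, 40 mm high, in the drip tray. Origin under its centre.
- spoon: Bystander: spoon with a steel bowl and an orange handle, 150 mm long, lying in the drip tray. Origin under its middle.
- mixing_bowl: Bystander: big glass bowl, 220 mm in diameter, 100 mm high. Origin under its centre.
- blue_bowl: Bystander: blue bowl, 120 mm in diameter, 60 mm high. Origin under its centre.
- jam_jar: Bystander: red jar with a gold cap, 68 mm in diameter, 100 mm high. Origin under its centre.
- apple: Bystander: red apple, 74 mm in diameter, 66 mm high, on the chopping board. Origin under its centre.

How it is judged:
By the outcome, as a careful person would: the job done as asked, in the order asked, and still so for the second after the job is handed in, with the robot touching nothing.
It also fails if it takes over 48 s, if anything falls off the work surface, if the arm or the gripper's body presses on something with over 40 N, if the wrist force passes 120 N, or if a joint passes its speed limit or range.

## Working session

There is one attempt and no reset: what is moved stays moved. The work goes in short steps, Python scripts to look and compute and a shell command to move; the robot and the scene stay as the last step left them, time stands still between calls to the robot, and variables do not carry over. Pictures are saved under pics/ and viewed, at most 10 in all, crops included, and the job is handed in when it is done.

```bash
mkdir -p pics; python3 - <<'E'
from station import robot
import cv2,numpy as np
for n in("side","top"):
    cv2.imwrite(f"pics/{n}0.png",robot.snapshot(n))
    c=robot.camera_model(n);print(n,np.round(c["camera_matrix"],1).tolist(),np.round(c["R"],3).tolist(),np.round(c["t"],3).tolist())
s=robot.read_state();print(s)
E
```

```text
side [[454.0, 0.0, 252.0], [0.0, 454.0, 200.4], [0.0, 0.0, 1.0]] [[-0.738, -0.674, 0.007], [-0.494, 0.534, -0.687], [0.459, -0.51, -0.727]] [0.38, 0.296, 1.375]
top [[401.1, 0.0, 250.4], [0.0, 401.1, 196.7], [0.0, 0.0, 1.0]] [[-0.03, -1.0, 0.003], [-0.984, 0.029, -0.177], [0.177, -0.008, -0.984]] [0.005, 0.522, 1.43]
{'time_s': 0.1, 'q': array([-1.35546517e+00,  2.07362327e-01,  1.54285849e+00,  4.98423889e-06,
        1.39352097e+00, -1.50490554e-01]), 'dq': array([-0.00077661, -0.00126433, -0.00348582,  0.00031108, -0.0021596 ,
       -0.00060906]), 'joint_torque': array([ 5.01472896e-04, -3.84089005e+01, -2.92547429e+01, -1.66917389e-04,
        4.83731637e-03, -1.59513814e-05]), 'tool_pos': array([ 0.20552937, -0.53625102,  0.23020378]), 'tool_rot': array([ 9.83317909e-01,  1.81892097e-01, -3.23804230e-05, -1.07408308e-03]), 'wrist_force': array([-0.28023114, -0.29625524, -0.31426849]), 'wrist_torque': array([-0.01525523,  0.00400887,  0.00904683]), 'finger_force': 0.0, 'finger_gap': 0.0854275231635401}
```

View pics/side0.png

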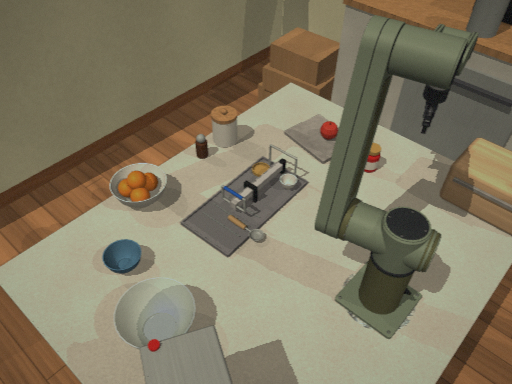

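View pics/top0.png

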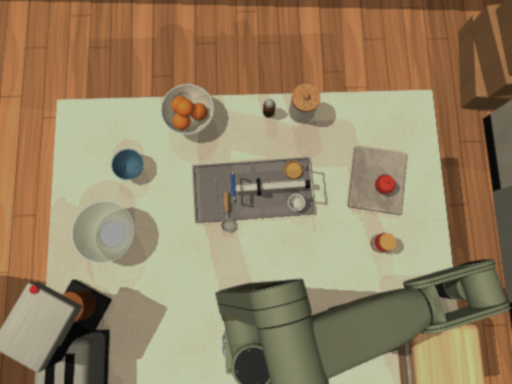

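The rack runs along roughly world +y: wire end at top-view column 318, blue handle at (234,184), arch at about (258,187). The side view shows the handle near (232,192). I'll zoom in on both.

```bash
cat > h.py <<'E'
import cv2,numpy as np
from station import robot
def ray(n,uv):
    c=robot.camera_model(n);K,R,t=map(np.array,(c["camera_matrix"],c["R"],c["t"]))
    return -R.T@t, R.T@np.linalg.solve(K,[uv[0],uv[1],1])
def onplane(n,uv,z):
    o,d=ray(n,uv);return o+d*(z-o[2])/d[2]
def proj(n,X):
    c=robot.camera_model(n);p=np.array(c["camera_matrix"])@(np.array(c["R"])@X+np.array(c["t"]));return p[:2]/p[2]
E
python3 - <<'E'
from h import *
a=cv2.imread("pics/top0.png");b=cv2.imread("pics/side0.png")
A=cv2.resize(a[150:240,185:335],None,fx=5,fy=5,interpolation=2)
B=cv2.resize(b[140:255,175:315],None,fx=5,fy=5,interpolation=2)
cv2.imwrite("pics/topc.png",A);cv2.imwrite("pics/sidec.png",B)
for n,im in(("top",a),("side",b)):
    h=cv2.cvtColor(im,cv2.COLOR_BGR2HSV)
    m=cv2.inRange(h,(105,120,60),(130,255,255))
    k,l,s,c=cv2.connectedComponentsWithStats(m)
    for i in range(1,k):
        if s[i,4]>8:
            print(n,s[i],c[i],onplane(n,c[i],.108).round(4))
            if 180<c[i][0]<300: print(cv2.minAreaRect(np.argwhere(l==i)[:,::-1].astype(np.float32)))
E
```

```text
top [232 175   3  21  44] [232.79545455 185.11363636] [0.5549 0.0516 0.108 ]
((233.0, 185.0), (20.0, 2.0), 90.0)
side [224 186  19  13  63] [232.65079365 192.17460317] [0.5585 0.0489 0.108 ]
((232.83148193359375, 192.26966857910156), (20.5639591217041, 2.967994213104248), 32.00538635253906)
```

View pics/topc.png

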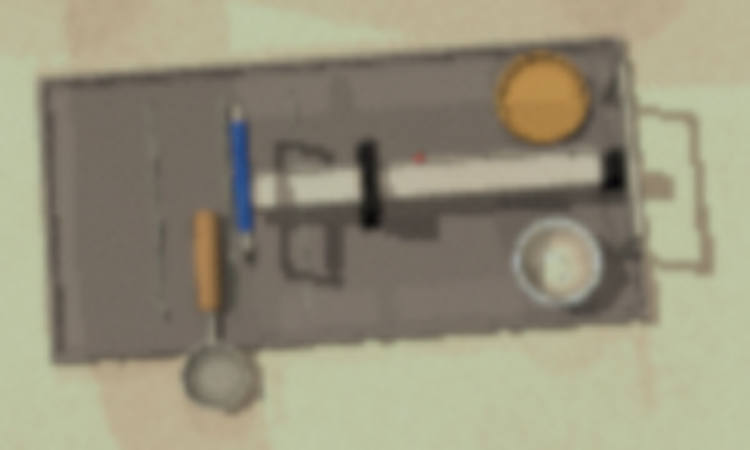

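View pics/sidec.png

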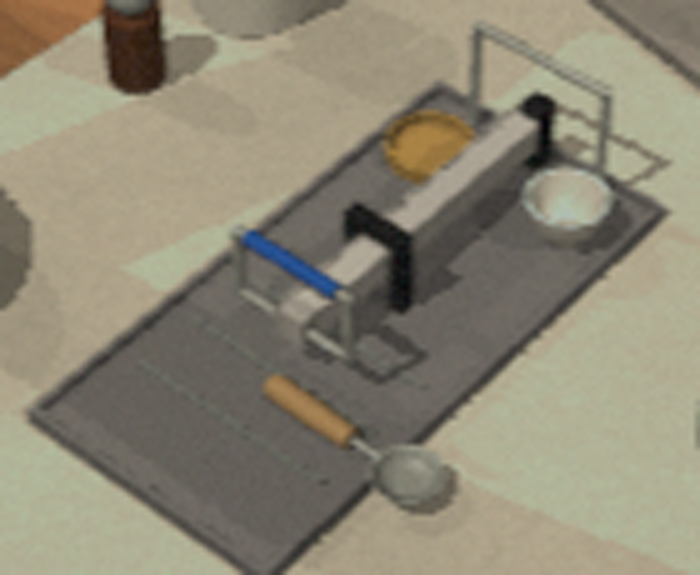

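The top crop shows the red button at crop (419,157), the arch centre at (369,183), and the tray corners at (42,78), (625,40), (655,320) and (57,362). The side crop agrees with this. Next I work out the rack pose.

```bash
python3 - <<'E'
from h import *
f=lambda u,v:(185+(u+.5)/5-.5,150+(v+.5)/5-.5)
g=lambda u,v:(175+(u+.5)/5-.5,140+(v+.5)/5-.5)
# rack x,y,z ; observed
P=[(-.11,-.235,.014),(.11,-.235,.014),(.11,.215,.014),(-.11,.215,.014),(.02,-.07,.05),(0,-.031,.079),(0,.06,.108)]
T=[f(655,320),f(625,40),f(42,78),f(57,362),f(419,157),f(369,183),(232.8,185.1)]
S=[g(665,212),g(440,85),g(32,415),g(265,573),None,None,(232.65,192.2)]
for n,L in(("top",T),("side",S)):
    I=[i for i in range(7) if L[i] is not None]
    W=np.array([onplane(n,L[i],P[i][2])[:2] for i in I]);Q=np.array([P[i][:2] for i in I])
    qc,wc=Q.mean(0),W.mean(0)
    H=(Q-qc).T@(W-wc);th=np.arctan2(H[0,1]-H[1,0],H[0,0]+H[1,1])
    R=np.array([[np.cos(th),-np.sin(th)],[np.sin(th),np.cos(th)]]);o=wc-R@qc
    print(n,np.degrees(th),o.round(4),((W-o)@R-Q).round(4).tolist())
    for p in((0,-.07),(0,.06)):print(o+R@p)
from scipy.spatial.transform import Rotation as Ro
print(Ro.from_quat(robot.read_state()["tool_rot"]).as_matrix().round(3))
E
```

```text
top 2.3375408823977626 [ 0.5558 -0.0115] [[0.0014, -0.0013], [-0.0015, 0.0002], [-0.0004, -0.0028], [0.0012, -0.0041], [0.0002, 0.0023], [-0.0027, 0.0027], [0.0017, 0.003]]
[ 0.5586867  -0.08141872]
[0.55338446 0.0484731 ]
side 2.3184691851830133 [ 0.5566 -0.0094] [[-0.0004, 0.0042], [-0.0016, 0.0021], [-0.0052, -0.0002], [0.003, -0.0043], [0.0042, -0.0018]]
[ 0.55939617 -0.07930286]
[0.55413716 0.05059072]
[[ 0.934  0.358 -0.   ]
 [ 0.358 -0.934  0.002]
 [ 0.    -0.002 -1.   ]]
```

```bash
python3 -m crank '{"slide":[[0.4,-0.25,0],[1.2,-0.75,0],[12.34,-7.51,1.5],[12.34,-7.51,1.5],[12.34,-7.51,1.5],[12.34,-7.51,1.5],[12.34,-7.51,1.5],[12.34,-7.51,1.5],[12.34,-7.51,1.5],[12.34,-7.51,1.5],[12.34,-7.51,1.5],[12.34,-7.51,1.5],[12.34,-7.51,1.5],[12.34,-7.51,1.5],[12.34,-7.51,1.5],[12.34,-7.51,1.5],[12.34,-7.51,1.5],[12.34,-7.51,1.5],[12.34,-7.51,1.5],[12.34,-7.51,1.5]],"roll":[0,-0.5,-11.89,-11.89,-11.89,-11.89,-11.89,-11.89,-11.89,-11.89,-11.89,-11.89,-11.89,-11.89,-11.89,-11.89,-11.89,-11.89,-11.89,-11.89]}' 60 50
cat > st.py <<'E'
from h import *
from scipy.spatial.transform import Rotation as Ro
s=robot.read_state();M=Ro.from_quat(s["tool_rot"]).as_matrix();p=s["tool_pos"]
th=np.radians(2.33);ex=np.array([np.cos(th),np.sin(th),0]);ey=np.array([-ex[1],ex[0],0])
print("t",round(s["time_s"],2),"p",p.round(4),"F rack",(s["wrist_force"]@ex).round(1),(s["wrist_force"]@ey).round(1),s["wrist_force"][2].round(1),"gap",round(s["finger_gap"],4),round(s["finger_force"],1),"tooly deg",np.degrees(np.arctan2(M[1,1],M[0,1])).round(2))
for nm,T in(("btn",(.559,-.079,.030)),("hnd",(.5545,.0505,.089))):print(nm,"tool units",(M.T@(np.array(T)-p)/.04).round(2))
E
python3 st.py
```

```text
time_s: 1.77
tool_pos: [0.5586, -0.0811, 0.1714]
tool_rot: [0.694, 0.72, -0.0, 0.0]
wrist_force: [0.4, 0.1, -0.1]
finger_gap: 0.0601
finger_force: 0.0
t 1.77 p [ 0.5586 -0.0811  0.1714] F rack 0.4 0.1 -0.1 gap 0.0601 0.0 tooly deg 2.18
btn tool units [0.05 0.01 3.54]
hnd tool units [3.29 0.02 2.06]
```

```bash
python3 -m crank '{"slide":[[0.04,0,0.5],[0.04,0,1.2],[0.04,0,1.9],[0.04,0,2.5],[0.04,0,3.1],[0.04,0,3.4],[0.04,0,3.52],[0.04,0,3.52]],"roll":[0,0,0,0,0,0,0,0]}' 
python3 st.py; python3 - <<'E'
from h import *
a=robot.snapshot("top");b=robot.snapshot("side")
A=cv2.resize(a[140:230,210:310],None,fx=4,fy=4,interpolation=2)
B=cv2.resize(b[120:210,210:310],None,fx=4,fy=4,interpolation=2)
cv2.imwrite("pics/p1.png",np.hstack([A,B]))
E
```

```text
time_s: 2.43
tool_pos: [0.5582, -0.0787, 0.0297]
tool_rot: [0.693, 0.721, -0.0, -0.001]
wrist_force: [-0.4, 0.3, -1.0]
finger_gap: 0.0599
finger_force: 0.0
t 2.43 p [ 0.5582 -0.0787  0.0297] F rack -0.4 0.3 -1.0 gap 0.0599 0.0 tooly deg 2.23
btn tool units [-0.01  0.02 -0.01]
hnd tool units [ 3.23  0.03 -1.48]
```

View pics/p1.png

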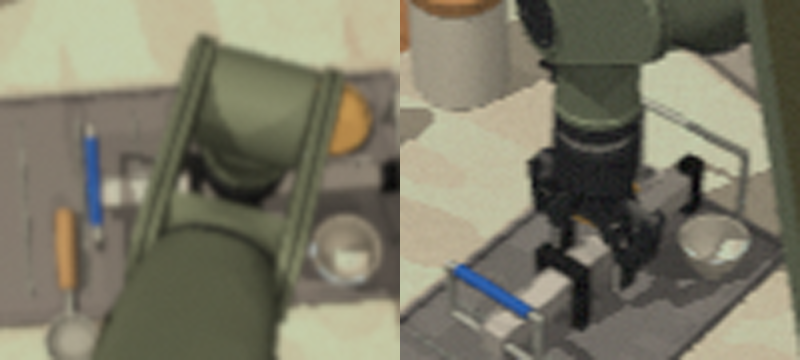

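The gripper straddles the tube behind the arch (side half, around (600,240)), and nothing is touching. I'll close it.

```bash
python3 -m crank '{"slide":[[0,0,0],[0,0,0],[0,0,0],[0,0,0],[0,0,0],[0,0,0],[0,0,0],[0,0,0],[0,0,0],[0,0,0]],"roll":[0,0,0,0,0,0,0,0,0,0]}' 0 60 >/dev/null; python3 st.py
```

```text
t 3.37 p [ 0.5626 -0.0789  0.033 ] F rack 5.8 0.6 2.9 gap 0.0249 59.2 tooly deg 2.34
btn tool units [ 0.   -0.09  0.08]
hnd tool units [ 3.24 -0.06 -1.41]
```

```bash
python3 -m crank '{"slide":[[0.04,0,0],[0.08,0,0],[0.12,0,0],[0.16,0,0],[0.2,0,0],[0.24,0,0]],"roll":[0,0,0,0,0,0]}' >/dev/null; python3 st.py
```

```text
t 3.87 p [ 0.5623 -0.0733  0.0331] F rack 4.0 -14.8 -0.1 gap 0.0252 58.7 tooly deg 2.38
btn tool units [-0.14 -0.09  0.08]
hnd tool units [ 3.09 -0.06 -1.43]
```

```bash
python3 -m crank '{"slide":[[0.05,0,0],[0.1,0,0],[0.15,0,0],[0.2,0,0],[0.2,0,0]],"roll":[0,0,0,0,0]}' >/dev/null; python3 st.py
cat > hn.py <<'E'
from h import *
th=np.radians(2.33);ey=np.array([-np.sin(th),np.cos(th)])
for n,c0 in(("top",(232.8,185.1)),("side",(232.65,192.17))):
    h=cv2.cvtColor(robot.snapshot(n),cv2.COLOR_BGR2HSV)
    m=cv2.inRange(h,(105,120,60),(130,255,255));m[:,:190]=0;m[:,300:]=0;m[:160]=0;m[230:]=0
    v,u=np.nonzero(m)
    if len(u): w=onplane(n,(u.mean(),v.mean()),.108);print(n,len(u),w.round(4),"travel",((w-onplane(n,c0,.108))[:2]@ey).round(4))
E
python3 hn.py
```

```text
t 4.28 p [ 0.5619 -0.0632  0.033 ] F rack 5.0 -5.4 3.4 gap 0.0252 59.2 tooly deg 2.35
btn tool units [-0.39 -0.09  0.08]
hnd tool units [ 2.84 -0.06 -1.41]
top 49 [0.5581 0.0669 0.108 ] travel 0.0151
side 61 [0.5597 0.0648 0.108 ] travel 0.0159
```

```bash
python3 -m crank '{"slide":[[0,0,0],[0,0,0],[0,0,0],[0,0,0],[0,0,-0.5],[0,0,-1.3],[0,0,-2.2],[0,0,-3.1],[0,0,-3.7],[0,0,-4],[0,0,-4]],"roll":[0,0,0,0,0,0,0,0,0,0,0]}' 60 50 >/dev/null; python3 st.py; python3 hn.py
```

```text
t 5.3 p [ 0.5603 -0.061   0.1939] F rack 0.6 0.2 0.1 gap 0.0598 0.0 tooly deg 2.31
btn tool units [-0.44 -0.08  4.1 ]
hnd tool units [ 2.8  -0.05  2.62]
top 47 [0.5571 0.0668 0.108 ] travel 0.0151
side 64 [0.5591 0.0649 0.108 ] travel 0.016
```

```bash
python3 -m crank '{"slide":[[0.3,0,0],[0.9,0,0],[1.6,0,0],[2.3,0,0],[2.8,0,0],[3.1,0,0],[3.2,0,0],[3.2,0,0],[3.2,0,0],[3.2,0,0],[3.2,0,0],[3.2,0,0],[3.2,0,0],[3.2,0,0],[3.2,0,0],[3.2,0,0]],"roll":[-1,-2,-3,-4,-5,-6,-7,-8,-9,-10,-11,-12,-13,-14,-15,-15]}' >/dev/null; sed -i 's/(.5545,.0505,.089)/(.558,.0660,.089)/' st.py; python3 st.py;python3 hn.py
```

```text
t 6.73 p [0.551  0.0673 0.1869] F rack 0.1 -0.0 0.0 gap 0.0596 0.0 tooly deg 92.39
btn tool units [-0.07 -3.66  3.92]
hnd tool units [-0.19 -0.04  2.45]
top 25 [0.5391 0.0661 0.108 ] travel 0.0151
side 62 [0.5591 0.0649 0.108 ] travel 0.016
```

Travel held at about 15.6 mm after release, so the button is trapped. Next I descend on the handle and grip it.

```bash
python3 -m crank '{"slide":[[-0.15,-0.03,0.4],[-0.15,-0.03,1],[-0.15,-0.03,1.6],[-0.15,-0.03,2.1],[-0.15,-0.03,2.4],[-0.15,-0.03,2.45],[-0.15,-0.03,2.45]],"roll":[0,0,0,0,0,0,0]}' >/dev/null; python3 st.py
python3 -m crank '{"slide":[[0,0,0],[0,0,0],[0,0,0],[0,0,0],[0,0,0],[0,0,0],[0,0,0],[0,0,0],[0,0,0],[0,0,0],[0,0,0]],"roll":[0,0,0,0,0,0,0,0,0,0,0]}' 0 40 >/dev/null; python3 st.py; python3 hn.py
```

```text
t 7.42 p [0.5583 0.0663 0.0912] F rack 0.3 0.3 0.6 gap 0.0598 0.0 tooly deg 92.24
btn tool units [ 0.12 -3.63  1.53]
hnd tool units [ 0.01 -0.01  0.06]
t 8.33 p [0.5603 0.0666 0.0939] F rack -0.5 3.0 6.9 gap 0.0101 39.1 tooly deg 92.3
btn tool units [ 0.18 -3.64  1.6 ]
hnd tool units [ 0.06 -0.01  0.12]
top 11 [0.5343 0.0651 0.108 ] travel 0.0144
side 30 [0.5371 0.0626 0.108 ] travel 0.0146
```

```bash
python3 -m crank '{"slide":[[0,0.05,0],[0,0.12,0],[0,0.19,0],[0,0.26,0],[0,0.33,0],[0,0.4,0],[0,0.46,0],[0,0.52,0],[0,0.57,0],[0,0.6,0],[0,0.6,0]],"roll":[0,0,0,0,0,0,0,0,0,0,0]}' >/dev/null; python3 st.py
```

```text
t 9.35 p [0.5594 0.0879 0.0939] F rack -1.7 -5.7 5.7 gap 0.0104 39.3 tooly deg 92.32
btn tool units [ 0.18 -4.16  1.62]
hnd tool units [ 0.06 -0.54  0.12]
```

```bash
python3 -m crank '{"slide":[[0,0.04,0],[0,0.08,0],[0,0.12,0],[0,0.15,0],[0,0.15,0]],"roll":[0,0,0,0,0]}' >/dev/null; python3 st.py|head -1
for i in 1 ; do python3 -m crank '{"slide":[[0,0.025,0],[0,0.05,0],[0,0.05,0]],"roll":[0,0,0]}' >/dev/null; python3 st.py|head -1;done
python3 -m crank '{"slide":[[0,0.025,0],[0,0.05,0],[0,0.05,0]],"roll":[0,0,0]}' >/dev/null; python3 st.py|head -1
```

```text
t 9.77 p [0.559  0.0956 0.0939] F rack -1.5 -0.8 7.0 gap 0.0104 39.4 tooly deg 92.29
t 10.02 p [0.5589 0.0971 0.0939] F rack -1.9 -2.8 7.0 gap 0.0102 39.4 tooly deg 92.31
t 10.27 p [0.5589 0.0982 0.0939] F rack -2.1 -5.3 6.8 gap 0.0105 39.5 tooly deg 92.33
```

```bash
python3 -m crank '{"slide":[[0,0.02,0],[0,0.04,0],[0,0.04,0]],"roll":[0,0,0]}' >/dev/null; python3 st.py|head -1
python3 -m crank '{"slide":[[0,0.015,0],[0,0.03,0],[0,0.03,0]],"roll":[0,0,0]}' >/dev/null; python3 st.py|head -1
```

```text
t 10.52 p [0.5588 0.0996 0.0939] F rack -1.8 -4.6 6.3 gap 0.0105 39.5 tooly deg 92.32
t 10.77 p [0.5587 0.1006 0.0939] F rack -1.0 -6.3 7.7 gap 0.0106 39.5 tooly deg 92.32
```

```bash
python3 -m crank '{"slide":[[0,0.015,0],[0,0.03,0],[0,0.03,0]],"roll":[0,0,0]}' >/dev/null; python3 st.py|head -1
python3 -m crank '{"slide":[[0,0.015,0],[0,0.03,0],[0,0.03,0]],"roll":[0,0,0]}' >/dev/null; python3 st.py|head -1
```

```text
t 11.02 p [0.5587 0.1008 0.0939] F rack -2.1 -8.6 6.8 gap 0.0103 39.5 tooly deg 92.33
t 11.27 p [0.5587 0.101  0.0939] F rack -1.7 -12.0 7.5 gap 0.0107 39.6 tooly deg 92.34
```

```bash
python3 -m crank '{"slide":[[0,0.015,0],[0,0.03,0],[0,0.03,0]],"roll":[0,0,0]}' >/dev/null; python3 st.py|head -1;python3 hn.py
```

```text
t 11.52 p [0.5587 0.1012 0.0939] F rack -1.7 -14.1 6.4 gap 0.0104 39.6 tooly deg 92.34
top 11 [0.536  0.0992 0.108 ] travel 0.0483
side 33 [0.5389 0.0975 0.108 ] travel 0.0494
```

Motion stopped while the force kept rising at about 50 mm of travel, so the button has clicked. I'll relax the pull, then check the lock gently in the other direction.

```bash
python3 -m crank '{"slide":[[0,-0.04,0],[0,-0.08,0],[0,-0.1,0],[0,-0.1,0]],"roll":[0,0,0,0]}' >/dev/null; python3 st.py|head -1
python3 -m crank '{"slide":[[0,-0.04,0],[0,-0.07,0],[0,-0.07,0]],"roll":[0,0,0]}' >/dev/null; python3 st.py|head -1
python3 -m crank '{"slide":[[0,-0.04,0],[0,-0.07,0],[0,-0.07,0]],"roll":[0,0,0]}' >/dev/null; python3 st.py|head -1
```

```text
t 11.95 p [0.5587 0.1011 0.0939] F rack -1.2 -3.0 6.4 gap 0.0104 39.7 tooly deg 92.28
t 12.2 p [0.5587 0.1005 0.0939] F rack -0.9 2.7 7.0 gap 0.0106 39.7 tooly deg 92.28
t 12.45 p [0.5588 0.0986 0.0939] F rack -1.2 5.0 5.3 gap 0.0101 39.7 tooly deg 92.29
```

```bash
python3 -m crank '{"slide":[[0,-0.03,0],[0,-0.05,0],[0,-0.05,0]],"roll":[0,0,0]}' >/dev/null; python3 st.py|head -1
```

```text
t 12.7 p [0.5588 0.0973 0.0939] F rack -1.5 6.2 5.7 gap 0.0106 39.7 tooly deg 92.29
```

```bash
python3 -m crank '{"slide":[[0,-0.02,0],[0,-0.03,0],[0,-0.03,0]],"roll":[0,0,0]}' >/dev/null; python3 st.py|head -1
python3 -m crank '{"slide":[[0,-0.02,0],[0,-0.03,0],[0,-0.03,0]],"roll":[0,0,0]}' >/dev/null; python3 st.py|head -1
```

```text
t 12.95 p [0.5589 0.0971 0.0939] F rack -0.5 10.1 6.3 gap 0.0104 39.8 tooly deg 92.29
t 13.2 p [0.5589 0.0969 0.0939] F rack -1.5 12.2 6.4 gap 0.0107 39.8 tooly deg 92.28
```

Locked both ways. I'll centre it in the play and release.

```bash
python3 -m crank '{"slide":[[0,0.04,0],[0,0.08,0],[0,0.12,0],[0,0.15,0],[0,0.16,0],[0,0.15,0],[0,0.13,0],[0,0.13,0]],"roll":[0,0,0,0,0,0,0,0]}' >/dev/null; python3 st.py|head -1
python3 -m crank '{"slide":[[0,0,0],[0,0,0],[0,0,0],[0,0,0],[0,0,0],[0,0,-0.4],[0,0,-1],[0,0,-1.8],[0,0,-2.5],[0,0,-3],[0,0,-3.3],[0,0,-3.3]],"roll":[0,0,0,0,0,0,0,0,0,0,0,0]}' 60 >/dev/null; python3 st.py|head -1
python3 -m crank '{"slide":[[0.3,0,0],[1,0,0],[1.8,0,0],[2.6,0,0],[3.2,0,0],[3.5,0,0],[3.5,0,0]],"roll":[0,0,0,0,0,0,0]}' >/dev/null; python3 st.py|head -1
python3 hn.py; python3 - <<'E'
from h import *
a=robot.snapshot("top");b=robot.snapshot("side")
A=cv2.resize(a[145:240,195:295],None,fx=4,fy=4,interpolation=2)
B=cv2.resize(b[140:235,210:310],None,fx=4,fy=4,interpolation=2)
cv2.imwrite("pics/p2.png",np.hstack([A,B]))
E
```

```text
t 13.87 p [0.5589 0.0975 0.0939] F rack -1.4 -1.0 6.2 gap 0.0105 39.9 tooly deg 92.3
t 14.87 p [0.5601 0.0979 0.2279] F rack 1.4 0.3 0.4 gap 0.06 0.0 tooly deg 92.3
t 15.45 p [0.4144 0.0923 0.222 ] F rack 0.4 1.3 -0.4 gap 0.06 0.0 tooly deg 92.32
top 29 [0.5671 0.098  0.108 ] travel 0.0458
side 65 [0.5569 0.0951 0.108 ] travel 0.0463
```

View pics/p2.png

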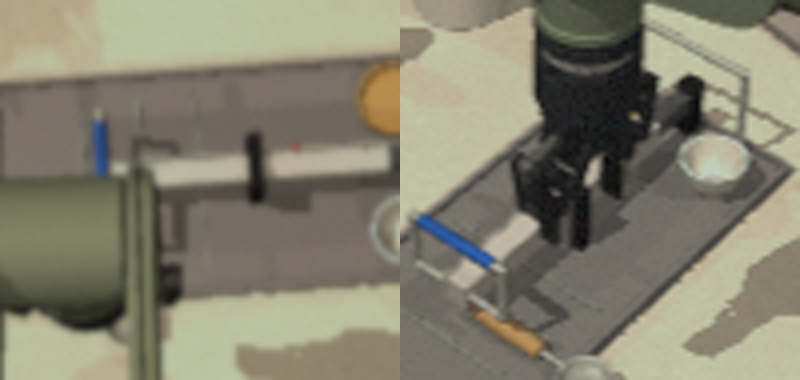

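Travel is about 47 mm, and the red button is proud again at crop (296,147), which is full-frame pixel (269,181.6), the same place as at the start. I'll compare the red pixels and then hand in.

```bash
python3 - <<'E'
from h import *
for im in(cv2.imread("pics/top0.png"),robot.snapshot("top")):
    c=im[178:186,265:273].astype(int);r=c[:,:,2]-c[:,:,1];v,u=np.nonzero(r>25);print(len(u),r[r>25].sum(),u.mean()+265,v.mean()+178)
print(robot.sign_off())
E
```

```text
4 150 268.5 181.5
4 154 268.5 181.5
the job is handed in; nothing more can be done
None
```

The rack is one size longer: the rail is out about 47–50 mm, and the button has sprung out through the next hole and held against a gentle push and pull of about 12–14 N. I let go of the handle, left the other things alone, and handed the job in at about 16 s.

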